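# Stow the wire spools in the push-to-open drawer

## Task

Put the spools of copper wire away: push the front of the handle-less drawer to spring it ajar, draw it out, slide every spool up off its spindle and set it down in the drawer. Then push the drawer in until its touch latch catches, so that it stays shut with all the spools inside, and leave the other things on the bench undisturbed.

Things in the scene. Friction and masses are not known exactly. Their poses are not given: they have to be found in the camera images.
- cabinet: White desk-top drawer unit, fixed to the worktop, 200 mm deep (its x), 240 wide (y), 72 high, with one handle-less push-to-open drawer. Origin: centre of the underside; its front looks along its own -x, roughly to the robot; the shell ends 100 mm ahead of the origin. The latched drawer cannot be pulled open. Pressing takes 6 to 11 N, pulling the freed drawer 1 to 3 N.
- drawer (a joint): Drawer travel (m), out along the cabinet's -x. 0 (to 0.0015): latched. Pressed to -0.0125 or deeper (stop: -0.016) and let go, the latched drawer is freed and a spring drives it to about 0.045 to 0.05, ajar. Pressed as deep from there or farther out and let go, it returns to 0, latched. A shorter press may change nothing. It slides out to 0.16 and stays where left.
- drawer_front (a point): Centre of the outer face of the drawer's pale wooden front plate (240 wide, 66 high, 14 thick, from 4 to 70 mm above the worktop; with the drawer latched its back is 20 mm ahead of the cabinet's shell). Moves with the drawer; axes as the cabinet's, outwards is -x.
- drawer_top (a point): Middle of the top edge of that front plate, halfway through its 14 mm, 70 mm above the worktop. Moves with the drawer; axes as the cabinet's. The plate can be pinched here from above once the drawer is ajar.
- drawer_floor (a point): Centre of the drawer's inner floor, 18 mm above the worktop. The inside is 170 mm long (x, from the back of the front plate), 212 wide (y) and 42 deep, walls 5 mm. Moves with the drawer, axes as the cabinet's. At joint 0.15 the whole inside is clear of the cabinet's shell.
- stand: Grey spool stand, screwed to the worktop, 160 x 160 mm, its plate's top 14 mm above the worktop. Four upright steel spindles, 9 mm thick, 40 mm high above the plate, stand at x, y = +-45 mm in its frame. Origin: centre of the underside.
- spool1: Spool wound with copper wire, black flanges: 46 mm in diameter, 22 high, bore 15 mm, about 90 g. Origin: centre of its lower face, z along the bore. Starts flat on the stand's plate on one of the spindles (or is absent: None).
- spool2: Spool wound with copper wire, black flanges: 46 mm in diameter, 22 high, bore 15 mm, about 90 g. Origin: centre of its lower face, z along the bore. Starts flat on the stand's plate on one of the spindles (or is absent: None).
- spool3: Spool wound with copper wire, black flanges: 46 mm in diameter, 22 high, bore 15 mm, about 90 g. Origin: centre of its lower face, z along the bore. Starts flat on the stand's plate on one of the spindles (or is absent: None).
- spool4: Spool wound with copper wire, black flanges: 46 mm in diameter, 22 high, bore 15 mm, about 90 g. Origin: centre of its lower face, z along the bore. Starts flat on the stand's plate on one of the spindles (or is absent: None).
- mug: White mug with handle, 92 mm wide, 95 high, origin at the centre of its underside. A bystander.
- tape_roll: Roll of masking tape lying flat, 78 mm across, 19 high, not to be moved, origin at the centre of its underside. A bystander.
- screwdriver: Red-handled screwdriver, 170 mm long, lying flat, origin under its middle. A bystander.
- whetstone: Two-grit whetstone, 28 x 100 x 14 mm, origin under its middle. A bystander.
- oil_bottle: Small white dropper bottle with red nozzle, 28 mm wide, 67 high, origin under its middle. A bystander.

How it is judged:
On the way, in this order (a step that is already met when the one before it is completed fails the run):
1. the latched drawer is pressed inwards (value of joint drawer below -0.005 m).
2. the drawer has sprung ajar (value of joint drawer above 0.03 m), for 0.1 s.
3. every spool is in the open drawer (x of spool1 in the frame of drawer_floor between -0.085 and 0.085 m and y of spool1 in the frame of drawer_floor between -0.106 and 0.106 m and z of spool1 in the frame of drawer_floor between -0.006 and 0.034 m and x of spool2 in the frame of drawer_floor between -0.085 and 0.085 m and y of spool2 in the frame of drawer_floor between -0.106 and 0.106 m and z of spool2 in the frame of drawer_floor between -0.006 and 0.034 m and x of spool3 in the frame of drawer_floor between -0.085 and 0.085 m and y of spool3 in the frame of drawer_floor between -0.106 and 0.106 m and z of spool3 in the frame of drawer_floor between -0.006 and 0.034 m and x of spool4 in the frame of drawer_floor between -0.085 and 0.085 m and y of spool4 in the frame of drawer_floor between -0.106 and 0.106 m and z of spool4 in the frame of drawer_floor between -0.006 and 0.034 m and value of joint drawer above 0.03 m), for 0.2 s.
At the end, for the whole second after the job is handed in: The drawer is shut on its latch (joint within 4 mm of 0, staying there by itself) and every spool lies at rest inside it: its origin within the inside of the drawer and less than 34 mm above the drawer's floor (x of spool1 in the frame of drawer_floor between -0.085 and 0.085 m and y of spool1 in the frame of drawer_floor between -0.106 and 0.106 m and z of spool1 in the frame of drawer_floor between -0.006 and 0.034 m and x of spool2 in the frame of drawer_floor between -0.085 and 0.085 m and y of spool2 in the frame of drawer_floor between -0.106 and 0.106 m and z of spool2 in the frame of drawer_floor between -0.006 and 0.034 m and x of spool3 in the frame of drawer_floor between -0.085 and 0.085 m and y of spool3 in the frame of drawer_floor between -0.106 and 0.106 m and z of spool3 in the frame of drawer_floor between -0.006 and 0.034 m and x of spool4 in the frame of drawer_floor between -0.085 and 0.085 m and y of spool4 in the frame of drawer_floor between -0.106 and 0.106 m and z of spool4 in the frame of drawer_floor between -0.006 and 0.034 m and value of joint drawer between -0.004 and 0.004 m and linear speed of each of spool1, spool2, spool3, spool4 below 0.03 m/s); the robot touches nothing.
It fails at once if the tape roll is moved by more than 3 cm (distance of tape_roll from where it was at the start of the episode above 0.03 m).
It fails at once if the screwdriver is moved by more than 3 cm (distance of screwdriver from where it was at the start of the episode above 0.03 m).
It fails at once if the whetstone is moved by more than 3 cm (distance of whetstone from where it was at the start of the episode above 0.03 m).
It fails at once if the oil bottle is moved by more than 3 cm (distance of oil_bottle from where it was at the start of the episode above 0.03 m).
Of spool1, spool2, spool3, spool4 only 3 to 4 are there at a start; the rules pass over those that are not, and their reading is None.
At some moment in a run one of spool1, spool2, spool3, spool4 may be knocked a few centimetres aside while the robot is not near it.
Once in a run the grip may slacken for a moment while it holds something.
It also fails if it takes over 210 s, if anything falls off the work surface, if the arm or the gripper's body presses on something with over 40 N, if the wrist force passes 120 N, or if a joint passes its speed limit or range.

## Robot

A 6-joint arm with a two-finger parallel gripper is mounted at the origin on a cart in front of the work surface, level with it; the furniture and walls round the work are solid. World frame = base frame: x ahead of the robot, y to its left, z up, the work surface at z = 0. Lengths are in m, angles in rad, forces in N, time in s.
With the tool pointing down it reaches from about 0.35 to 0.875 m from the base axis. Payload 15.5 kg.
Tool frame: the origin (TCP) lies midway between the tips of the shut fingers; the grasp point (between the pads) lies 19 mm behind it; z points along the fingers, y is the line along which they close (so a half turn about z gives the same grasp; the last joint's range is limited). The gripper opens to 85 mm and grips with 20 to 120 N. Pads are 22 mm wide; open, the fingers measure 114 mm over their backs; the gripper's body (76 mm by 85 mm) begins 54 mm behind the grasp point. The pads swing forward as they close: fully open they stand 13 mm farther back than shut.
Start: joints at [1.03, 0.494, 1.345, -0, 1.302, -0.096], TCP at [0.269, 0.564, 0.231] pointing down, gripper open.
Joint ranges: [-2.91, 2.91], [-0.82, 2.16], [0.22, 2.67], [-1.22, 4.37], [0.12, 2.79], [-3.08, 3.08]. Speed limits (rad/s): [1.89, 1.89, 2.57, 3.01, 3.01, 3.01].

## Interface

Orientations are given as a unit quaternion [x, y, z, w].
In Python, from cell import state, read_camera, camera_model, job gives the robot as it stands. The module is installed in compiled form; this text tells all that it offers.
- The arm moves only by the tool carry_out, never from a script. Its argument "motion" is a list of rows, each an object with "linear": the shift along the tool's x, y, z in mm, a list of three; "turn": the turn, a rotation vector about the tool's x, y, z in degrees, a list of three; "gripper": the gripper's target within -1 to 1 (shut at 1, half-way at 0, fully open at -1). A call has 1 to 8 rows; each row is the pose to reach, as a shift and turn from the pose commanded when the call began, along the tool's axes at that moment; what a row does not reach only later rows make up. A row lasts 1/8 s, in which the tool goes at most 62.5 mm and 10.7 degrees, less where a joint would pass 70% of its speed; a pose out of reach is approached as far as the arm can. A call with a gripper value outside its range is refused whole. The fingers move at their own pace and stop on an object; "grip_force" is the grip in N (left out, the last holds). Time passes only in rows, so rows that repeat a pose let the fingers close. It gives the time, the measured TCP pose, the force, the opening and the grip force at its end, in the units of the state.
- state(): the state, without advancing time (a new reading comes with each control period).
- read_camera(name): name is "scene" or "side" or "wrist"; returns (picture, depth): 480x640x3 uint8, red, green, blue; 480x640 float32, m along the optical axis (not along the pixel's ray), 0 where there is no reading.
- camera_model(name): a dict with "vfov" (degrees; the focal length in pixels is half the picture's height over the tangent of half this angle, whatever the lens; pixels are square), "cx", "cy" (the principal point, pixels), "xyz" and "attitude" of the camera in the world; the wrist camera has in their place "T_tool_cam" (4x4, takes a point from camera to tool coordinates, whose origin is the TCP and whose axes are the flange's). Camera axes: x right, y down, z forward; pixel columns grow to the right and rows downward; lengths in m; the calibration is good to about 2 mm. A picture is of the moment at which its call begins: read the wrist's pose just before it. camera_model takes no time and is no camera call.
- job.close_job(): hands the job in; it is judged then, once.
The state is a dict: "t": time; "joints": joint angles; "joint_velocities": joint speeds; "joint_efforts": joint torques, N m; "ee_pos": TCP position; "ee_rot": TCP orientation; "contact_force": force on the tool from outside, world axes, zero at the start; "ft_torque": the same for the moment, N m; "grip_width": finger opening in m; "grasp_force": force on a finger pad.
Only numpy, scipy, OpenCV 4.12 (cv2) and the standard library are available. Lean on these libraries where they do the work, as an engineer would, in place of code of your own. Each camera call takes 0.05 s, during which the arm holds its last target. There are 200 camera calls.

## Working session

There is one attempt and no reset: what is moved stays moved. The work goes in short steps, Python scripts to look and compute and a tool call to move; the robot and the scene stay as the last step left them, time stands still between calls to the robot, and variables do not carry over. Pictures are saved under pics/ and viewed, at most 14 in all, crops included, and the job is handed in when it is done.

Besides the shell and the picture viewer there is one more tool, called after "Emit:" as name(argument=value, ...) on one line, values as JSON. carry_out: Moves the arm, as the interface text tells. Its arguments: {"type":"object","properties":{"motion":{"type":"array"},"grip_force":{"type":"number"}},"required":["motion"]}

```bash
mkdir -p pics
cat > h.py <<'E'
import numpy as np, cv2
from scipy.spatial.transform import Rotation as R
from cell import state, read_camera, camera_model, job
def snap(name, f=None):
    s=state(); p,d=read_camera(name)
    if f: cv2.imwrite('pics/'+f,p[:,:,::-1])
    return s,p,d
def pose(name,s):
    m=camera_model(name)
    if name=='wrist':
        T=np.eye(4);T[:3,:3]=R.from_quat(s['ee_rot']).as_matrix();T[:3,3]=s['ee_pos']
        T=T@np.array(m['T_tool_cam']); return m,T[:3,:3],T[:3,3]
    a=np.array(m['attitude'])
    r=a if a.shape==(3,3) else R.from_quat(a).as_matrix()
    return m,r,np.array(m['xyz'])
def ray(name,s,uv,z):
    m,r,o=pose(name,s); f=240/np.tan(np.radians(m['vfov'])/2)
    uv=np.atleast_2d(uv).astype(float)
    v=np.c_[(uv[:,0]-m['cx'])/f,(uv[:,1]-m['cy'])/f,np.ones(len(uv))]@r.T
    return o+v*((z-o[2])/v[:,2])[:,None]
def cloud(name,s,d):
    m,r,o=pose(name,s); f=240/np.tan(np.radians(m['vfov'])/2)
    v,u=np.mgrid[:480,:640]
    c=np.stack([(u-m['cx'])/f*d,(v-m['cy'])/f*d,d],-1)
    return c@r.T+o
def totool(s,vec):
    return R.from_quat(s['ee_rot']).inv().apply(vec)*1000
E
python3 - <<'E'
from h import *
for n in('scene','side','wrist'):
    s,p,d=snap(n,n+'0.png'); print(n,camera_model(n))
print(s)
E
```

```text
scene {'vfov': 57.91600493547274, 'cx': 317.91996800992075, 'cy': 245.9362267064348, 'xyz': array([-0.1907562 ,  0.45711168,  0.76094303]), 'attitude': array([-0.44211025,  0.77713194, -0.39558776,  0.21003523])}
side {'vfov': 45.01056240706057, 'cx': 314.38527706137694, 'cy': 239.8876069442892, 'xyz': array([ 0.44936487, -1.43479125,  0.61588006]), 'attitude': array([ 0.82483208, -0.04030316,  0.03659703, -0.5627507 ])}
wrist {'vfov': 63.65188644929501, 'cx': 316.1775026825372, 'cy': 240.37952207805657, 'T_tool_cam': array([[-5.69943045e-04, -9.58993829e-01, -2.83426376e-01,
         7.12547456e-02],
       [ 9.99998928e-01, -1.64341068e-04, -1.45484119e-03,
         6.76685864e-04],
       [ 1.34860513e-03, -2.83426901e-01,  9.58992895e-01,
        -1.42825170e-01],
       [ 0.00000000e+00,  0.00000000e+00,  0.00000000e+00,
         1.00000000e+00]])}
{'t': 0.1, 'joints': array([ 1.03053628e+00,  4.94135528e-01,  1.34607249e+00, -1.05326389e-06,
        1.30254165e+00, -9.54860829e-02]), 'joint_velocities': array([ 0.0001931 , -0.00019613, -0.00015251,  0.00115481,  0.00087847,
        0.00153627]), 'joint_efforts': array([ 9.34635136e-04, -8.83596182e+01, -3.84565616e+01, -2.62711632e-05,
        5.06177894e-03, -4.94072674e-05]), 'ee_pos': array([0.26872233, 0.56390418, 0.23074977]), 'ee_rot': array([ 2.20558274e-01,  9.75373627e-01, -5.49685025e-04, -1.80328673e-04]), 'contact_force': array([ 0.56401088, -0.28934336, -0.07595868]), 'ft_torque': array([0.00456415, 0.02912004, 0.00969731]), 'grasp_force': 0.0, 'grip_width': 0.08565036556941281}
```

View pics/scene0.png

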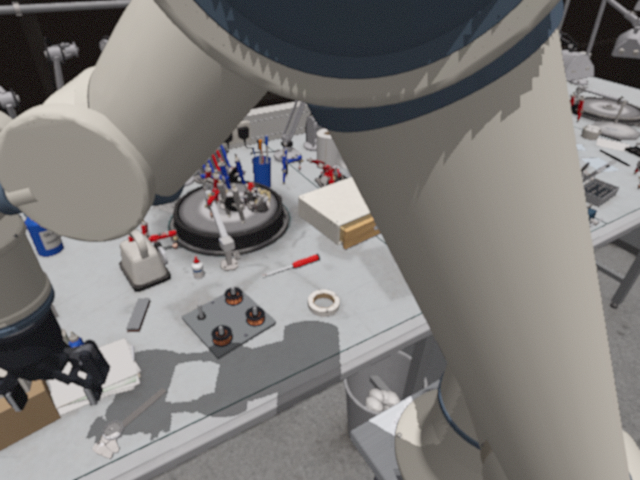

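View pics/side0.png

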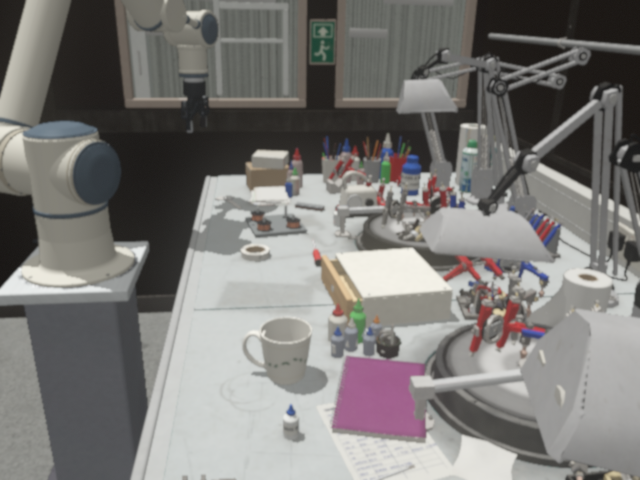

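The scene view shows the stand around (228,320) with spools at (234,296), (255,316) and (222,336), and an empty spindle at (200,316). It also shows the tape roll (324,302), screwdriver (293,266), whetstone (139,314), oil bottle (197,266) and cabinet (345,212). In the side view, the cabinet top is around (390,270) and its wooden front around (338,287).

Run:
```python
from h import *
s,p,d=snap('scene')
for n,uv,z in [('spA',(234,293),.036),('spB',(256,313),.036),('spC',(222,334),.036),('empty',(200,316),.05),('tape',(324,302),.01),('sd1',(268,272),.01),('sd2',(319,258),.01),('oil',(197,272),.02),('whet',(139,314),.01),('standcorners',[(183,320),(235,290),(274,320),(223,353)],.014)]:
    print(n,ray('scene',s,uv,z)[:,:2].round(3).tolist())
s,p,d=snap('side'); c=cloud('side',s,d)
def rect(name,m):
    q=c[m][:,:2].astype(np.float32); r=cv2.minAreaRect(q); print(name,len(q),r,cv2.boxPoints(r).round(3).tolist(),c[m][:,2].mean())
roi=np.zeros((480,640),bool); roi[225:335,300:470]=1
hsv=cv2.cvtColor(p,cv2.COLOR_RGB2HSV)
wood=roi&(hsv[...,1]>70)&(hsv[...,0]>8)&(hsv[...,0]<30)
top=roi&(abs(c[...,2]-.072)<.006)&(hsv[...,1]<60)&(d>0)
k=np.ones((3,3),np.uint8)
top=cv2.morphologyEx(top.astype(np.uint8),cv2.MORPH_OPEN,k)>0
rect('top',top); rect('wood',wood)
cv2.imwrite('pics/m.png',np.vstack([top,wood])[:, :]*255)
# corners by ray at z=.072
cn=max(cv2.findContours(top.astype(np.uint8),0,2)[0],key=cv2.contourArea)
ap=cv2.approxPolyDP(cn,6,True)[:,0]; print(ap.tolist(),ray('side',s,ap,.072).round(3).tolist())
```

```text
spA [[0.566, 0.214]]
spB [[0.478, 0.196]]
spC [[0.458, 0.287]]
empty [[0.519, 0.313]]
tape [[0.453, 0.026]]
sd1 [[0.624, 0.095]]
sd2 [[0.608, -0.054]]
oil [[0.705, 0.26]]
whet [[0.637, 0.426]]
standcorners [[0.563, 0.343], [0.598, 0.2], [0.457, 0.161], [0.426, 0.299]]
top 4122 ((0.7527790069580078, -0.27019715309143066), (0.6103274822235107, 0.27429917454719543), 71.93888092041016) [[0.527999997138977, -0.5180000066757202], [0.7889999747276306, -0.6029999852180481], [0.9779999852180481, -0.023000000044703484], [0.7170000076293945, 0.06199999898672104]] 0.07243936191558253
wood 809 ((0.5901469588279724, -0.7980301976203918), (1.298890471458435, 0.1184074878692627), 82.74168395996094) [[0.4490000009536743, -1.434999942779541], [0.5669999718666077, -1.4500000476837158], [0.7310000061988831, -0.16099999845027924], [0.6129999756813049, -0.1459999978542328]] 0.05610497418594878
[[451, 290], [412, 248], [336, 253], [363, 297]] [[0.866, -0.364, 0.072], [0.846, -0.124, 0.072], [0.651, -0.143, 0.072], [0.673, -0.381, 0.072]][ WARN:0@1.130] global loadsave.cpp:1063 imwrite_ Unsupported depth image for selected encoder is fallbacked to CV_8U.
```

```bash
cat >> h.py <<'E'
def plan(x,y,z,yaw):
    """shift/turn (tool axes) to TCP at x,y,z pointing down, tool y axis at yaw deg (mod 180)"""
    s=state(); r=R.from_quat(s['ee_rot']); a=np.radians(yaw); best=None
    for b in(a,a+np.pi):
        yv=np.array([np.cos(b),np.sin(b),0]);zv=np.array([0,0,-1.]);m=np.c_[np.cross(yv,zv),yv,zv]
        t=(r.inv()*R.from_matrix(m)).as_rotvec(degrees=True)
        if best is None or np.linalg.norm(t)<np.linalg.norm(best): best=t
    print('lin',totool(s,np.array([x,y,z])-s['ee_pos']).round(1).tolist(),'turn',best.round(1).tolist(),'F',s['contact_force'].round(1),'t',round(s['t'],2))
C0=np.array([.759,-.253]);CY=5.
def cab(x,y):
    a=np.radians(CY);return C0+np.array([x*np.cos(a)-y*np.sin(a),x*np.sin(a)+y*np.cos(a)])
E
python3 - <<'E'
from h import *
s=state()
print(ray('side',s,(285,378),0),ray('side',s,(245,340),0.05), cab(-.134,0))
plan(*cab(-.20,0),.2,5)
E
```

```text
[[ 0.50108506 -0.54866296  0.        ]] [[ 0.43033686 -0.49416418  0.05      ]] [ 0.62550991 -0.26467887]
lin [-621.7, -628.1, 31.3] turn [-0.0, 0.0, 59.5] F [0.  0.6 0.4] t 0.25
```

Emit:
carry_out(motion=[{"linear": [-55, -10, 10], "turn": [0, 0, 8], "gripper": 1}, {"linear": [-110, -40, 20], "turn": [0, 0, 16], "gripper": 1}, {"linear": [-160, -90, 30], "turn": [0, 0, 24], "gripper": 1}, {"linear": [-200, -135, 30], "turn": [0, 0, 32], "gripper": 1}, {"linear": [-240, -180, 30], "turn": [0, 0, 40], "gripper": 1}, {"linear": [-285, -225, 30], "turn": [0, 0, 48], "gripper": 1}, {"linear": [-330, -270, 30], "turn": [0, 0, 55], "gripper": 1}, {"linear": [-370, -320, 30], "turn": [0, 0, 60], "gripper": 1}])

```text
t: 1.25
ee_pos: [0.4638, 0.1228, 0.2014]
ee_rot: [0.68, 0.733, 0.0, 0.0]
contact_force: [1.0, -0.1, 0.2]
grip_width: -0.0001
grasp_force: 0.0
```

Run:
```python
from h import *
s,p,d=snap('scene','scene1.png');print(s['ee_pos'])
plan(*cab(-.20,0),.2,5)
```

```text
[0.46380755 0.12284296 0.20143327]
lin [-392.7, 68.0, 2.4] turn [0.1, 0.1, -1.1] F [ 2.2 -5.   0.8] t 1.3
```

Emit:
carry_out(motion=[{"linear": [-60, 10, 0], "turn": [0, 0, -1], "gripper": 1}, {"linear": [-120, 20, 0], "turn": [0, 0, -1], "gripper": 1}, {"linear": [-180, 30, 0], "turn": [0, 0, -1], "gripper": 1}, {"linear": [-240, 40, 0], "turn": [0, 0, -1], "gripper": 1}, {"linear": [-300, 55, 0], "turn": [0, 0, -1], "gripper": 1}, {"linear": [-360, 65, 0], "turn": [0, 0, -1], "gripper": 1}, {"linear": [-393, 68, 0], "turn": [0, 0, -1], "gripper": 1}, {"linear": [-393, 68, 0], "turn": [0, 0, -1], "gripper": 1}])

```text
t: 2.3
ee_pos: [0.5619, -0.2639, 0.2008]
ee_rot: [0.673, 0.739, -0.0, 0.0]
contact_force: [0.3, 0.4, 0.0]
grip_width: -0.0001
grasp_force: 0.0
```

Run:
```python
from h import *
s,p,d=snap('wrist','wrist1.png');print(s['ee_pos'])
s2,p,d2=snap('scene','scene2.png')
plan(*cab(-.17,0),.035,5)
c=cloud('wrist',s,d)
m=(c[...,2]>.055)&(c[...,2]<.08)&(d>0)&(c[...,0]<.75)
q=c[m];print(len(q),q.min(0),q.max(0))
```

```text
[ 0.56191084 -0.26392055  0.2008229 ]
lin [-9.3, 27.5, 165.9] turn [-0.0, -0.0, 0.5] F [-0.1 -0.3  0.5] t 2.4
47578 [ 0.61357125 -0.43399815  0.05500029] [ 0.74999675 -0.12947949  0.07527392]
```

View pics/wrist1.png

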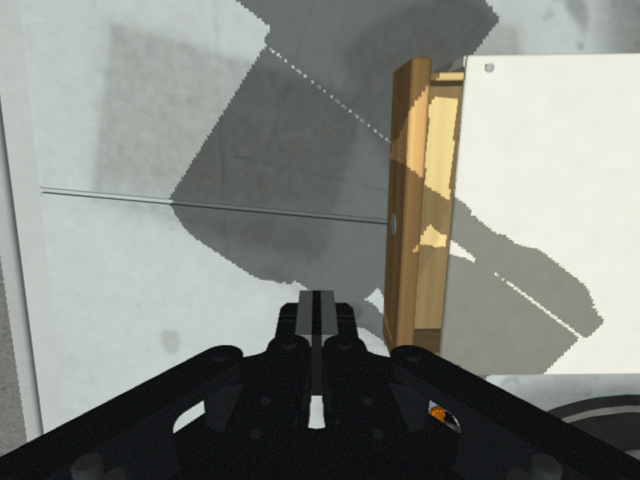

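View pics/scene2.png

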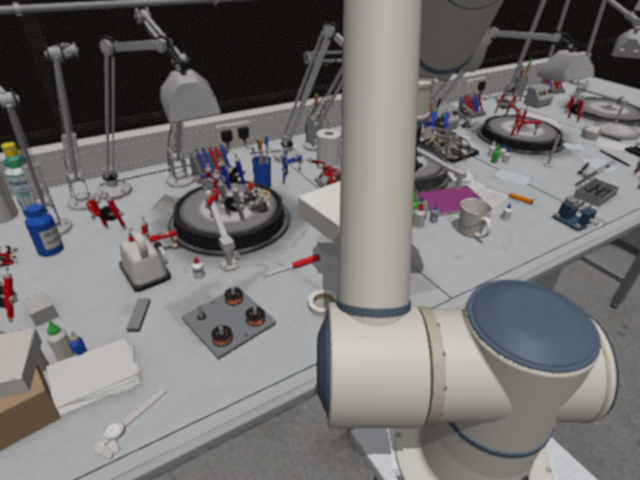

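The wrist view shows the front plate's top at (405..430, 60..345), its left end at (420,58), and the shell's edge from (466,57) to (441,372). The scene view shows the stand unchanged.

Run:
```python
from h import *
s=state()
a=ray('wrist',s,[(466,57),(441,372)],.072);print(a)
v=a[0]-a[1];print('len',np.hypot(*v[:2]),'yaw',np.degrees(np.arctan2(-v[0],v[1])))
for x,y in((-.1,.12),(-.1,-.12)):print(cab(x,y))
print(ray('wrist',s,[(430,60),(413,330)],.07),cab(-.12,.12),cab(-.12,0))
```

```text
[[ 0.64723674 -0.13795688  0.072     ]
 [ 0.67497062 -0.37114274  0.072     ]]
len 0.23482933269345677 yaw 6.7825928656098
[ 0.64892184 -0.14217221]
[ 0.66983922 -0.38125894]
[[ 0.62502927 -0.14155027  0.07      ]
 [ 0.64657236 -0.33651141  0.07      ]] [ 0.62899795 -0.14391533] [ 0.63945664 -0.26345869]
```

```bash
sed -i 's/CY=5./CY=6./' h.py
python3 - <<'E'
from h import *
plan(*cab(-.165,0),.035,6)
E
```

```text
lin [-12.2, 32.5, 165.9] turn [-0.0, -0.0, -0.5] F [-0.1 -0.3  0.5] t 2.4
```

Emit:
carry_out(motion=[{"linear": [-12, 25, 50], "turn": [0, 0, -0.5], "gripper": 1}, {"linear": [-12, 25, 100], "turn": [0, 0, -0.5], "gripper": 1}, {"linear": [-12, 25, 150], "turn": [0, 0, -0.5], "gripper": 1}, {"linear": [-12, 25, 166], "turn": [0, 0, -0.5], "gripper": 1}, {"linear": [-12, 30, 166], "turn": [0, 0, -0.5], "gripper": 1}, {"linear": [-12, 34, 166], "turn": [0, 0, -0.5], "gripper": 1}, {"linear": [-12, 38, 166], "turn": [0, 0, -0.5], "gripper": 1}, {"linear": [-12, 42, 166], "turn": [0, 0, -0.5], "gripper": 1}])

```text
t: 3.4
ee_pos: [0.6055, -0.2698, 0.0363]
ee_rot: [0.669, 0.743, 0.0, 0.001]
contact_force: [-0.4, 0.5, -0.3]
grip_width: 0.0001
grasp_force: 0.0
```

Emit:
carry_out(motion=[{"linear": [0, 3, 0], "turn": [0, 0, 0], "gripper": 1}, {"linear": [0, 5, 0], "turn": [0, 0, 0], "gripper": 1}, {"linear": [0, 7, 0], "turn": [0, 0, 0], "gripper": 1}, {"linear": [0, 9, 0], "turn": [0, 0, 0], "gripper": 1}, {"linear": [0, 11, 0], "turn": [0, 0, 0], "gripper": 1}])

```text
t: 4.03
ee_pos: [0.6149, -0.2685, 0.0352]
ee_rot: [0.669, 0.743, -0.0, -0.001]
contact_force: [-6.7, -1.0, 4.0]
grip_width: 0.0001
grasp_force: 3.6
```

Emit:
carry_out(motion=[{"linear": [0, 2, 0], "turn": [0, 0, 0], "gripper": 1}, {"linear": [0, 4, 0], "turn": [0, 0, 0], "gripper": 1}, {"linear": [0, 6, 0], "turn": [0, 0, 0], "gripper": 1}, {"linear": [0, 8, 0], "turn": [0, 0, 0], "gripper": 1}])

```text
t: 4.53
ee_pos: [0.6226, -0.2677, 0.0352]
ee_rot: [0.669, 0.743, -0.001, -0.001]
contact_force: [-9.5, -2.2, 5.2]
grip_width: 0.0002
grasp_force: 4.3
```

Emit:
carry_out(motion=[{"linear": [0, 1.5, 0], "turn": [0, 0, 0], "gripper": 1}, {"linear": [0, 3, 0], "turn": [0, 0, 0], "gripper": 1}, {"linear": [0, 4, 0], "turn": [0, 0, 0], "gripper": 1}])

```text
t: 4.9
ee_pos: [0.6266, -0.2672, 0.0352]
ee_rot: [0.669, 0.743, -0.001, -0.001]
contact_force: [-8.0, -2.5, 4.4]
grip_width: 0.0002
grasp_force: 4.0
```

Emit:
carry_out(motion=[{"linear": [0, 1, 0], "turn": [0, 0, 0], "gripper": 1}, {"linear": [0, 2, 0], "turn": [0, 0, 0], "gripper": 1}])

```text
t: 5.15
ee_pos: [0.6286, -0.267, 0.0352]
ee_rot: [0.669, 0.743, -0.001, -0.001]
contact_force: [-8.8, -1.3, 4.6]
grip_width: -0.0003
grasp_force: 4.1
```

Emit:
carry_out(motion=[{"linear": [0, 1, 0], "turn": [0, 0, 0], "gripper": 1}, {"linear": [0, 1.5, 0], "turn": [0, 0, 0], "gripper": 1}])

```text
t: 5.4
ee_pos: [0.6289, -0.267, 0.0352]
ee_rot: [0.669, 0.743, -0.001, -0.002]
contact_force: [-18.6, -4.0, 9.8]
grip_width: -0.0003
grasp_force: 9.4
```

Emit:
carry_out(motion=[{"linear": [0, -30, 0], "turn": [0, 0, 0], "gripper": 1}, {"linear": [0, -80, 0], "turn": [0, 0, 0], "gripper": 1}, {"linear": [0, -90, 0], "turn": [0, 0, 0], "gripper": 1}, {"linear": [0, -90, -60], "turn": [0, 0, 0], "gripper": 0.0}, {"linear": [0, -90, -120], "turn": [0, 0, 0], "gripper": 0.0}, {"linear": [0, -90, -120], "turn": [0, 0, 0], "gripper": 0.0}])

```text
t: 6.15
ee_pos: [0.5444, -0.2777, 0.1602]
ee_rot: [0.669, 0.743, 0.001, 0.004]
contact_force: [-0.8, -0.2, -0.3]
grip_width: 0.0423
grasp_force: 0.0
```

Run:
```python
from h import *
s,p,d=snap('wrist','wrist2.png');print(s['ee_pos'],s['grip_width'])
c=cloud('wrist',s,d)
a=np.radians(6);q=(c[...,:2]-C0)@np.array([[np.cos(a),-np.sin(a)],[np.sin(a),np.cos(a)]])
m=(d>0)&(abs(c[...,2]-.07)<.004)&(q[...,0]<-.105)&(abs(q[...,1])<.1)
print('plate top cab x',np.percentile(q[m][:,0],[1,5,50,95,99]).round(4),m.sum())
```

```text
[ 0.5444475  -0.2776931   0.16019893] 0.04226838927241338
plate top cab x [-0.1815 -0.1811 -0.1757 -0.1687 -0.1678] 5820
```

View pics/wrist2.png

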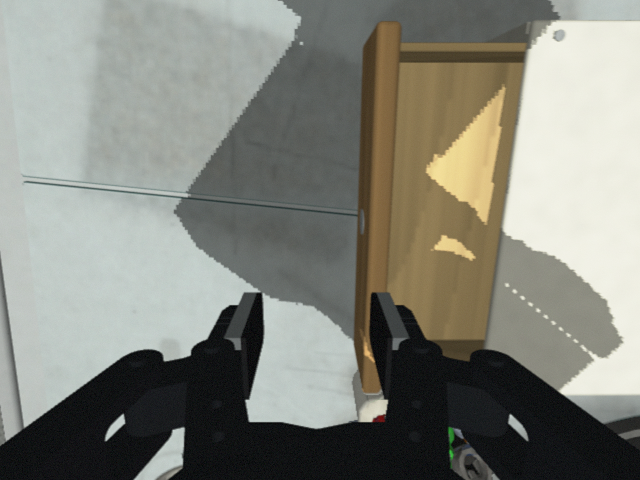

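The drawer is ajar, with the joint at about 0.048. The plate's top runs around (383,25)–(370,390). Next I pinch it.

Run:
```python
from h import *
plan(*cab(-.1747,0),.05,6)
```

```text
lin [1.5, 42.0, 107.7] turn [0.2, 0.2, 0.0] F [ 0.8 -0.1 -1.4] t 6.2
```

Emit:
carry_out(motion=[{"linear": [1, 42, 10], "turn": [0, 0, 0], "gripper": 0}, {"linear": [1, 42, 60], "turn": [0, 0, 0], "gripper": 0}, {"linear": [1, 42, 109], "turn": [0, 0, 0], "gripper": 0}, {"linear": [1, 42, 109], "turn": [0, 0, 0], "gripper": 0}, {"linear": [1, 42, 109], "turn": [0, 0, 0], "gripper": 1}, {"linear": [1, 42, 109], "turn": [0, 0, 0], "gripper": 1}, {"linear": [1, 42, 109], "turn": [0, 0, 0], "gripper": 1}, {"linear": [1, 42, 109], "turn": [0, 0, 0], "gripper": 1}], grip_force=40)

```text
t: 7.2
ee_pos: [0.5843, -0.2714, 0.0482]
ee_rot: [0.669, 0.743, 0.0, 0.002]
contact_force: [-0.2, 0.3, 9.0]
grip_width: 0.0136
grasp_force: 41.7
```

Emit:
carry_out(motion=[{"linear": [0, -10, 0], "turn": [0, 0, 0], "gripper": 1}, {"linear": [0, -25, 0], "turn": [0, 0, 0], "gripper": 1}, {"linear": [0, -40, 0], "turn": [0, 0, 0], "gripper": 1}, {"linear": [0, -55, 0], "turn": [0, 0, 0], "gripper": 1}, {"linear": [0, -70, 0], "turn": [0, 0, 0], "gripper": 1}, {"linear": [0, -85, 0], "turn": [0, 0, 0], "gripper": 1}, {"linear": [0, -98, 0], "turn": [0, 0, 0], "gripper": 1}, {"linear": [0, -108, 0], "turn": [0, 0, 0], "gripper": 1}])

```text
t: 8.2
ee_pos: [0.4765, -0.2828, 0.0482]
ee_rot: [0.669, 0.743, 0.0, 0.002]
contact_force: [0.4, 1.9, 14.0]
grip_width: 0.0133
grasp_force: 42.4
```

Emit:
carry_out(motion=[{"linear": [0, 0, 0], "turn": [0, 0, 0], "gripper": 0}, {"linear": [0, 0, 0], "turn": [0, 0, 0], "gripper": 0}, {"linear": [0, 0, 0], "turn": [0, 0, 0], "gripper": 0}, {"linear": [0, 0, -60], "turn": [0, 0, 0], "gripper": 0}, {"linear": [0, 0, -120], "turn": [0, 0, 0], "gripper": -1}, {"linear": [0, 30, -180], "turn": [0, 0, 0], "gripper": -1}, {"linear": [50, 50, -200], "turn": [0, 0, 0], "gripper": -1}, {"linear": [100, 50, -200], "turn": [0, 0, 0], "gripper": -1}])

```text
t: 9.2
ee_pos: [0.5172, -0.1767, 0.2483]
ee_rot: [0.669, 0.743, 0.001, 0.002]
contact_force: [0.3, 0.1, -0.2]
grip_width: 0.0855
grasp_force: 0.0
```

Run:
```python
from h import *
s,p,d=snap('wrist','wrist3.png');print(s['ee_pos'],s['grip_width'])
s,p,d=snap('side','side3.png');
plan(.512,.15,.25,30)
c=cloud('side',s,d)
a=np.radians(6);q=(c[...,:2]-C0)@np.array([[np.cos(a),-np.sin(a)],[np.sin(a),np.cos(a)]])
m=(d>0)&(abs(c[...,2]-.068)<.005)&(q[...,0]<-.2)&(q[...,0]>-.4)&(abs(q[...,1])<.1)
print('plate top cab x',np.percentile(q[m][:,0],[1,5,50,95,99]).round(4),m.sum())
# stand spindles: top-of-spool rays
```

```text
[ 0.51724001 -0.17665346  0.24834886] 0.08554156426819326
lin [321.7, 32.3, -2.9] turn [0.0, -0.1, -23.8] F [-0.7 -0.8 -0.5] t 9.3
plate top cab x [-0.2929 -0.2924 -0.2868 -0.2795 -0.2786] 276
```

View pics/wrist3.png

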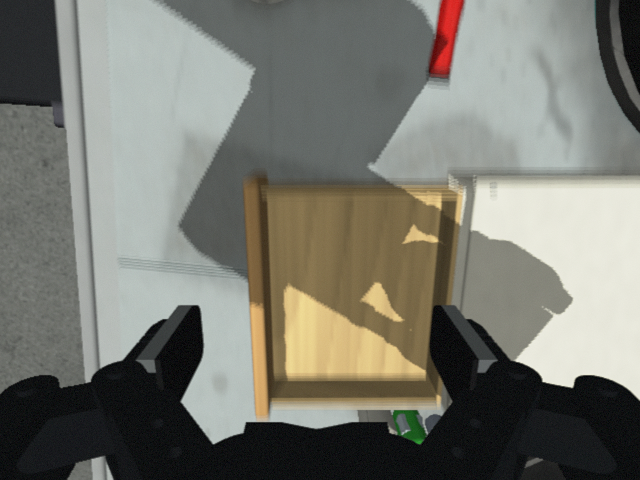

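The drawer is fully out and empty, interior spanning (270..440, 190..400). The screwdriver handle at (445,40) is clear. Next, to the stand.

Run:
```python
from h import *
plan(.545,.30,.25,-33)
```

```text
lin [467.3, 81.3, -2.8] turn [-0.0, -0.1, 39.2] F [-0.7 -0.8 -0.5] t 9.3
```

Emit:
carry_out(motion=[{"linear": [55, 10, -3], "turn": [0, 0, 0], "gripper": -1}, {"linear": [115, 20, -3], "turn": [0, 0, 5], "gripper": -1}, {"linear": [175, 30, -3], "turn": [0, 0, 12], "gripper": -1}, {"linear": [235, 40, -3], "turn": [0, 0, 19], "gripper": -1}, {"linear": [295, 50, -3], "turn": [0, 0, 26], "gripper": -1}, {"linear": [355, 60, -3], "turn": [0, 0, 32], "gripper": -1}, {"linear": [415, 70, -3], "turn": [0, 0, 39], "gripper": -1}, {"linear": [467, 81, -3], "turn": [0, 0, 39], "gripper": -1}])

```text
t: 10.3
ee_pos: [0.5467, 0.2977, 0.2491]
ee_rot: [0.879, 0.477, -0.0, 0.0]
contact_force: [1.4, -1.0, 0.2]
grip_width: 0.0851
grasp_force: 0.0
```

Emit:
carry_out(motion=[{"linear": [0, 0, 0], "turn": [0, 0, 0], "gripper": -1}, {"linear": [0, 0, 0], "turn": [0, 0, 0], "gripper": -1}])

```text
t: 10.55
ee_pos: [0.5467, 0.2952, 0.2489]
ee_rot: [0.879, 0.478, -0.0, 0.0]
contact_force: [0.2, -0.9, -0.1]
grip_width: 0.0851
grasp_force: 0.0
```

```bash
cat >> h.py <<'E'
def spools(s,p,name='wrist',z=.034):
    hsv=cv2.cvtColor(p,cv2.COLOR_RGB2HSV)
    m=((hsv[...,1]>110)&(hsv[...,0]>4)&(hsv[...,0]<18)&(hsv[...,2]>60)).astype(np.uint8)
    m=cv2.morphologyEx(m,cv2.MORPH_CLOSE,np.ones((25,25),np.uint8))
    n,_,st,ce=cv2.connectedComponentsWithStats(m)
    for i in range(1,n):
        if st[i,4]>300: print(st[i].tolist(),ce[i].round(),ray(name,s,ce[i],z).round(4))
E
python3 - <<'E'
from h import *
s,p,d=snap('wrist','wrist4.png');print(s['ee_pos'],s['grip_width'])
spools(s,p)
E
```

```text
[0.546667   0.29516217 0.24888982] 0.08505436986058147
[240, 234, 33, 35, 660] [254. 251.] [[0.473  0.2906 0.034 ]]
[360, 237, 33, 34, 719] [378. 252.] [[0.5728 0.2237 0.034 ]]
[299, 294, 34, 33, 721] [315. 309.] [[0.4887 0.2061 0.034 ]]
```

View pics/wrist4.png

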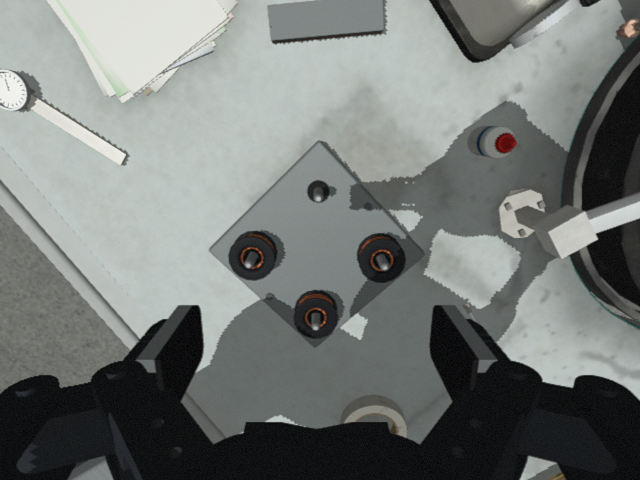

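The wrist view shows spools at (253,255), (382,258) and (316,314), an empty spindle at (318,190), and stand corners at (320,141), (425,247), (316,347) and (209,248).

Run:
```python
from h import *
s=state()
c=ray('wrist',s,[(320,141),(425,247),(316,347),(209,248)],.014)[:,:2]
print(c.round(4),c.mean(0)); e=[np.linalg.norm(c[i]-c[i-1]) for i in range(4)];print(e)
v=c[1]-c[2];v2=c[0]-c[3];print(np.degrees(np.arctan2(v[1],v[0])),np.degrees(np.arctan2(v2[1],v2[0])))
sp=ray('wrist',s,[(253,255),(382,258),(316,314)],.036);print(sp)
y=np.arctan2(*(v+v2)[::-1])
for i,j in((-1,1),(1,-1),(-1,-1)):
    print(c.mean(0)+.045*np.array([i*np.cos(y)-j*np.sin(y),i*np.sin(y)+j*np.cos(y)]))
plan(.489,.2045,.12,-33)
```

```text
[[0.5825 0.3415]
 [0.6155 0.1944]
 [0.4584 0.1577]
 [0.4294 0.3142]] [0.52144907 0.25194145]
[np.float64(0.15550291957537823), np.float64(0.15074162600867594), np.float64(0.16132277832433112), np.float64(0.15917128307544548)]
13.135281855874275 10.087449555796963
[[0.46998706 0.28764942 0.036     ]
 [0.57340611 0.21667828 0.036     ]
 [0.4867073  0.20120418 0.036     ]]
[0.46829562 0.28693731]
[0.57460252 0.21694558]
[0.4864532 0.198788 ]
lin [-107.0, 0.7, 129.1] turn [-0.0, 0.0, -0.0] F [ 0.   0.5 -0.3] t 10.6
```

Run:
```python
from h import *
plan(.4865,.2005,.018,-33)
```

```text
lin [-111.6, 0.8, 231.1] turn [-0.0, 0.0, -0.0] F [ 0.   0.5 -0.3] t 10.6
```

Emit:
carry_out(motion=[{"linear": [-55, 0.5, 20], "turn": [0, 0, 0], "gripper": -1}, {"linear": [-105, 0.8, 50], "turn": [0, 0, 0], "gripper": -1}, {"linear": [-111.5, 0.8, 110], "turn": [0, 0, 0], "gripper": -1}, {"linear": [-111.5, 0.8, 160], "turn": [0, 0, 0], "gripper": -1}, {"linear": [-111.5, 0.8, 200], "turn": [0, 0, 0], "gripper": -1}, {"linear": [-111.5, 0.8, 225], "turn": [0, 0, 0], "gripper": -1}, {"linear": [-111.5, 0.8, 231], "turn": [0, 0, 0], "gripper": -1}, {"linear": [-111.5, 0.8, 231], "turn": [0, 0, 0], "gripper": 1}], grip_force=40)

```text
t: 11.6
ee_pos: [0.487, 0.201, 0.0188]
ee_rot: [0.879, 0.477, 0.0, 0.0]
contact_force: [-0.3, 0.4, -0.2]
grip_width: 0.0698
grasp_force: 0.0
```

Emit:
carry_out(motion=[{"linear": [0, 0, 0], "turn": [0, 0, 0], "gripper": 1}, {"linear": [0, 0, 0], "turn": [0, 0, 0], "gripper": 1}, {"linear": [0, 0, 0], "turn": [0, 0, 0], "gripper": 1}])

```text
t: 11.98
ee_pos: [0.4874, 0.2016, 0.0197]
ee_rot: [0.879, 0.477, 0.001, 0.0]
contact_force: [-1.5, -2.9, 14.0]
grip_width: 0.0442
grasp_force: 38.7
```

Emit:
carry_out(motion=[{"linear": [0, 0, -10], "turn": [0, 0, 0], "gripper": 1}, {"linear": [0, 0, -30], "turn": [0, 0, 0], "gripper": 1}, {"linear": [0, 0, -55], "turn": [0, 0, 0], "gripper": 1}, {"linear": [0, 0, -85], "turn": [0, 0, 0], "gripper": 1}, {"linear": [0, 0, -130], "turn": [0, 0, 0], "gripper": 1}, {"linear": [0, 0, -130], "turn": [0, 0, 0], "gripper": 1}])

```text
t: 12.72
ee_pos: [0.4884, 0.2021, 0.152]
ee_rot: [0.879, 0.477, 0.003, 0.001]
contact_force: [-0.6, 1.1, -2.0]
grip_width: 0.0439
grasp_force: 41.1
```

Run:
```python
from h import *
s,p,d=snap('wrist','wrist5.png');print(s['ee_pos'],s['grip_width'],s['grasp_force'])
print(cab(-.194,.068))
plan(*cab(-.194,.068),.15,6)
```

```text
[0.48839307 0.202058   0.15198233] 0.04385070218849346 41.13921074196696
[ 0.55895482 -0.20565103]
lin [-302.9, 281.7, 0.0] turn [0.2, -0.1, -39.0] F [ 0.8  0.3 -1.5] t 12.78
```

View pics/wrist5.png

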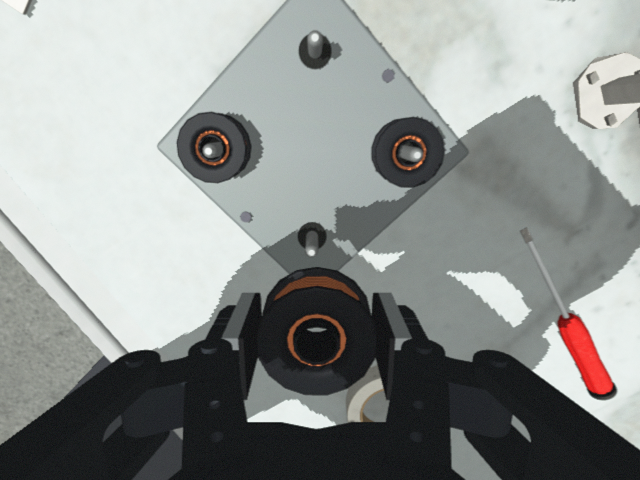

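Spool B is held (315,335), and the others are still at (213,147) and (408,153). Next, to the drawer.

Emit:
carry_out(motion=[{"linear": [-35, 35, 0], "turn": [0, 0, -5], "gripper": 1}, {"linear": [-75, 75, 0], "turn": [0, 0, -12], "gripper": 1}, {"linear": [-115, 115, 0], "turn": [0, 0, -19], "gripper": 1}, {"linear": [-155, 155, 0], "turn": [0, 0, -26], "gripper": 1}, {"linear": [-195, 190, 0], "turn": [0, 0, -33], "gripper": 1}, {"linear": [-235, 225, 0], "turn": [0, 0, -39], "gripper": 1}, {"linear": [-275, 258, 0], "turn": [0, 0, -39], "gripper": 1}, {"linear": [-303, 282, 0], "turn": [0, 0, -39], "gripper": 1}])

```text
t: 13.78
ee_pos: [0.5577, -0.2082, 0.1473]
ee_rot: [0.669, 0.743, -0.0, -0.001]
contact_force: [0.5, 1.0, -1.6]
grip_width: 0.0443
grasp_force: 42.6
```

Run:
```python
from h import *
s=state();print(s['grip_width'],s['grasp_force'])
plan(*cab(-.194,.068),.0255,6)
```

```text
0.04434455262307399 42.61615930125117
lin [2.4, 1.6, 121.8] turn [-0.1, -0.0, -0.0] F [ 0.5  1.  -1.6] t 13.78
```

Emit:
carry_out(motion=[{"linear": [1, 1, 40], "turn": [0, 0, 0], "gripper": 1}, {"linear": [1, 1, 80], "turn": [0, 0, 0], "gripper": 1}, {"linear": [1, 1, 108], "turn": [0, 0, 0], "gripper": 1}, {"linear": [1, 1, 118], "turn": [0, 0, 0], "gripper": 1}, {"linear": [1, 1, 122], "turn": [0, 0, 0], "gripper": 1}, {"linear": [1, 1, 122], "turn": [0, 0, 0], "gripper": 1}])

```text
t: 14.52
ee_pos: [0.5596, -0.2052, 0.0269]
ee_rot: [0.669, 0.743, 0.0, 0.0]
contact_force: [0.2, 0.7, -0.8]
grip_width: 0.044
grasp_force: 42.6
```

Emit:
carry_out(motion=[{"linear": [0, 0, 1.5], "turn": [0, 0, 0], "gripper": 1}, {"linear": [0, 0, 1.5], "turn": [0, 0, 0], "gripper": -0.7}, {"linear": [0, 0, 1.5], "turn": [0, 0, 0], "gripper": -0.7}, {"linear": [0, 0, 1.5], "turn": [0, 0, 0], "gripper": -0.7}, {"linear": [0, 0, -40], "turn": [0, 0, 0], "gripper": -0.7}, {"linear": [0, 0, -90], "turn": [0, 0, 0], "gripper": -0.7}, {"linear": [0, 0, -140], "turn": [0, 0, 0], "gripper": -1}, {"linear": [0, 0, -180], "turn": [0, 0, 0], "gripper": -1}])

```text
t: 15.52
ee_pos: [0.5593, -0.2051, 0.2085]
ee_rot: [0.669, 0.743, 0.0, 0.001]
contact_force: [0.2, -1.0, -0.2]
grip_width: 0.0855
grasp_force: 0.0
```

Run:
```python
from h import *
s,p,d=snap('wrist');print(s['ee_pos'])
spools(s,p,z=.038); print(cab(-.194,.068))
s,p,d=snap('scene');spools(s,p,'scene')
plan(.573,.217,.20,-33)
```

```text
[ 0.55933911 -0.20513032  0.20851547]
[179, 147, 51, 280, 7918] [206. 274.] [[ 0.4702 -0.2664  0.038 ]]
[303, 211, 27, 27, 579] [316. 224.] [[ 0.561  -0.2116  0.038 ]]
[ 0.55895482 -0.20565103]
[412, 230, 32, 32, 533] [427. 244.] [[ 0.4834 -0.3391  0.034 ]]
lin [419.4, 56.2, 9.6] turn [0.4, 0.1, 39.0] F [ 0.7 -0.1 -0.4] t 15.62
```

Emit:
carry_out(motion=[{"linear": [50, 7, 5], "turn": [0, 0, 2], "gripper": -1}, {"linear": [105, 14, 8], "turn": [0, 0, 9], "gripper": -1}, {"linear": [160, 21, 8], "turn": [0, 0, 16], "gripper": -1}, {"linear": [215, 28, 8], "turn": [0, 0, 23], "gripper": -1}, {"linear": [270, 36, 8], "turn": [0, 0, 30], "gripper": -1}, {"linear": [325, 44, 8], "turn": [0, 0, 36], "gripper": -1}, {"linear": [380, 51, 8], "turn": [0, 0, 39], "gripper": -1}, {"linear": [419, 56, 8], "turn": [0, 0, 39], "gripper": -1}])

```text
t: 16.62
ee_pos: [0.5704, 0.2197, 0.1975]
ee_rot: [0.879, 0.477, -0.0, -0.0]
contact_force: [0.4, -0.6, 0.6]
grip_width: 0.0856
grasp_force: 0.0
```

Emit:
carry_out(motion=[{"linear": [0, 0, 0], "turn": [0, 0, 0], "gripper": -1}])

```text
t: 16.75
ee_pos: [0.5704, 0.22, 0.1974]
ee_rot: [0.878, 0.479, -0.0, -0.0]
contact_force: [0.6, -1.0, -0.5]
grip_width: 0.0853
grasp_force: 0.0
```

Run:
```python
from h import *
s,p,d=snap('wrist','wrist6.png');print(s['ee_pos'])
spools(s,p,z=.036)
plan(.574,.2175,.0185,-33)
```

```text
[0.57041506 0.21998322 0.19743612]
[147, 192, 44, 41, 1171] [170. 213.] [[0.4749 0.2879 0.036 ]]
[307, 210, 28, 28, 597] [320. 223.] [[0.5723 0.2153 0.036 ]]
lin [1.3, 3.6, 179.0] turn [-0.0, 0.0, 0.1] F [ 0.6 -0.2 -0.1] t 16.8
```

Emit:
carry_out(motion=[{"linear": [0, 3, 50], "turn": [0, 0, 0], "gripper": -1}, {"linear": [0, 3, 105], "turn": [0, 0, 0], "gripper": -1}, {"linear": [0, 3, 150], "turn": [0, 0, 0], "gripper": -1}, {"linear": [0, 3, 172], "turn": [0, 0, 0], "gripper": -1}, {"linear": [0, 3, 178], "turn": [0, 0, 0], "gripper": -1}, {"linear": [0, 3, 178], "turn": [0, 0, 0], "gripper": 1}, {"linear": [0, 3, 178], "turn": [0, 0, 0], "gripper": 1}, {"linear": [0, 3, 178], "turn": [0, 0, 0], "gripper": 1}])

```text
t: 17.8
ee_pos: [0.5741, 0.2159, 0.0218]
ee_rot: [0.879, 0.477, 0.001, 0.0]
contact_force: [-2.2, -1.7, 9.4]
grip_width: 0.0445
grasp_force: 39.2
```

Emit:
carry_out(motion=[{"linear": [0, 0, 0], "turn": [0, 0, 0], "gripper": 1}, {"linear": [0, 0, 0], "turn": [0, 0, 0], "gripper": 1}])

```text
t: 18.05
ee_pos: [0.5742, 0.2158, 0.0218]
ee_rot: [0.879, 0.477, 0.001, 0.0]
contact_force: [-2.2, -1.5, 10.0]
grip_width: 0.0443
grasp_force: 39.2
```

Emit:
carry_out(motion=[{"linear": [0, 0, -10], "turn": [0, 0, 0], "gripper": 1}, {"linear": [0, 0, -30], "turn": [0, 0, 0], "gripper": 1}, {"linear": [0, 0, -55], "turn": [0, 0, 0], "gripper": 1}, {"linear": [0, 0, -85], "turn": [0, 0, 0], "gripper": 1}, {"linear": [0, 0, -130], "turn": [0, 0, 0], "gripper": 1}, {"linear": [0, 0, -130], "turn": [0, 0, 0], "gripper": 1}])

```text
t: 18.8
ee_pos: [0.5754, 0.2164, 0.1545]
ee_rot: [0.879, 0.477, 0.003, 0.001]
contact_force: [0.7, -0.6, -1.1]
grip_width: 0.0445
grasp_force: 41.0
```

Run:
```python
from h import *
s,p,d=snap('wrist','wrist7.png');print(s['ee_pos'],s['grip_width'],s['grasp_force'])
spools(s,p,z=.155)
plan(*cab(-.194,0),.15,6)
```

```text
[0.57543232 0.21644255 0.15454563] 0.04452592081596331 41.035330686718225
[111, 202, 53, 48, 1692] [139. 227.] [[0.5391 0.2829 0.155 ]]
[276, 266, 82, 89, 1888] [317. 304.] [[0.5784 0.2192 0.155 ]]
lin [-415.1, 259.4, 1.9] turn [0.2, -0.1, -39.0] F [-0.5  0.3 -1.9] t 18.85
```

Emit:
carry_out(motion=[{"linear": [-45, 28, 0], "turn": [0, 0, -3], "gripper": 1}, {"linear": [-95, 58, 0], "turn": [0, 0, -9], "gripper": 1}, {"linear": [-145, 90, 0], "turn": [0, 0, -15], "gripper": 1}, {"linear": [-195, 122, 0], "turn": [0, 0, -21], "gripper": 1}, {"linear": [-245, 153, 0], "turn": [0, 0, -27], "gripper": 1}, {"linear": [-295, 184, 0], "turn": [0, 0, -33], "gripper": 1}, {"linear": [-345, 216, 0], "turn": [0, 0, -39], "gripper": 1}, {"linear": [-390, 244, 0], "turn": [0, 0, -39], "gripper": 1}])

```text
t: 19.85
ee_pos: [0.565, -0.2461, 0.1494]
ee_rot: [0.669, 0.744, -0.0, -0.001]
contact_force: [1.0, -0.4, -0.7]
grip_width: 0.0444
grasp_force: 41.0
```

Run:
```python
from h import *
s=state();print(s['grip_width'],s['grasp_force'])
plan(*cab(-.194,0),.0265,6)
```

```text
0.0444203771306321 41.04908661916852
lin [-27.3, -1.7, 122.9] turn [-0.1, -0.0, 0.1] F [ 1.  -0.4 -0.7] t 19.85
```

Emit:
carry_out(motion=[{"linear": [-28, -1, 0], "turn": [0, 0, 0], "gripper": 1}, {"linear": [-28, -1, 40], "turn": [0, 0, 0], "gripper": 1}, {"linear": [-28, -1, 80], "turn": [0, 0, 0], "gripper": 1}, {"linear": [-28, -1, 108], "turn": [0, 0, 0], "gripper": 1}, {"linear": [-28, -1, 118], "turn": [0, 0, 0], "gripper": 1}, {"linear": [-28, -1, 122], "turn": [0, 0, 0], "gripper": 1}, {"linear": [-28, -1, 124], "turn": [0, 0, 0], "gripper": 1}])

```text
t: 20.72
ee_pos: [0.5683, -0.2722, 0.027]
ee_rot: [0.669, 0.743, 0.0, 0.001]
contact_force: [-0.6, 0.5, -0.3]
grip_width: 0.0444
grasp_force: 41.1
```

Emit:
carry_out(motion=[{"linear": [0, 0, 0.5], "turn": [0, 0, 0], "gripper": -0.7}, {"linear": [0, 0, 0.5], "turn": [0, 0, 0], "gripper": -0.7}, {"linear": [0, 0, 0.5], "turn": [0, 0, 0], "gripper": -0.7}, {"linear": [0, 0, -40], "turn": [0, 0, 0], "gripper": -0.7}, {"linear": [0, 0, -90], "turn": [0, 0, 0], "gripper": -0.7}, {"linear": [0, 0, -140], "turn": [0, 0, 0], "gripper": -1}, {"linear": [0, 0, -180], "turn": [0, 0, 0], "gripper": -1}])

```text
t: 21.6
ee_pos: [0.5679, -0.2722, 0.2087]
ee_rot: [0.669, 0.743, 0.0, 0.001]
contact_force: [0.5, -0.4, 0.9]
grip_width: 0.0853
grasp_force: 0.0
```

Run:
```python
from h import *
s,p,d=snap('wrist','wrist8.png');print(s['ee_pos'])
spools(s,p,z=.038); print(cab(-.194,.0))
plan(.471,.286,.20,-33)
```

```text
[ 0.56794286 -0.27217746  0.20867193]
[165, 46, 58, 314, 9498] [196. 188.] [[ 0.4693 -0.2589  0.038 ]]
[300, 125, 29, 29, 672] [314. 139.] [[ 0.5609 -0.2107  0.038 ]]
[303, 207, 27, 27, 578] [316. 220.] [[ 0.5692 -0.275   0.038 ]]
[ 0.56606275 -0.27327852]
lin [566.5, -39.6, 10.8] turn [0.4, 0.1, 39.0] F [ 1.8 -1.9  6.3] t 21.65
```

Emit:
carry_out(motion=[{"linear": [50, -3, 5], "turn": [0, 0, 2], "gripper": -1}, {"linear": [110, -7, 8], "turn": [0, 0, 8], "gripper": -1}, {"linear": [170, -11, 8], "turn": [0, 0, 14], "gripper": -1}, {"linear": [230, -16, 8], "turn": [0, 0, 20], "gripper": -1}, {"linear": [290, -20, 8], "turn": [0, 0, 26], "gripper": -1}, {"linear": [350, -24, 8], "turn": [0, 0, 32], "gripper": -1}, {"linear": [410, -28, 8], "turn": [0, 0, 39], "gripper": -1}, {"linear": [465, -32, 8], "turn": [0, 0, 39], "gripper": -1}])

```text
t: 22.65
ee_pos: [0.4866, 0.1889, 0.1984]
ee_rot: [0.879, 0.476, 0.0, 0.0]
contact_force: [0.1, -0.7, 0.6]
grip_width: 0.0855
grasp_force: 0.0
```

Run:
```python
from h import *
s,p,d=snap('wrist','wrist9.png');print(s['ee_pos'])
spools(s,p,z=.036)
plan(.470,.287,.14,-33)
```

```text
[0.48663233 0.18893965 0.19841336]
[198, 104, 35, 39, 900] [215. 122.] [[0.4643 0.2936 0.036 ]]
lin [69.6, -63.2, 58.6] turn [-0.1, -0.1, 0.1] F [-3.9  4.5  0.2] t 22.7
```

Emit:
carry_out(motion=[{"linear": [25, -22, 0], "turn": [0, 0, 0], "gripper": -1}, {"linear": [60, -55, 5], "turn": [0, 0, 0], "gripper": -1}, {"linear": [70, -62, 20], "turn": [0, 0, 0], "gripper": -1}, {"linear": [70, -62, 20], "turn": [0, 0, 0], "gripper": -1}, {"linear": [70, -62, 20], "turn": [0, 0, 0], "gripper": -1}])

```text
t: 23.32
ee_pos: [0.4735, 0.2785, 0.1783]
ee_rot: [0.879, 0.477, -0.0, 0.0]
contact_force: [-0.3, -0.3, -0.7]
grip_width: 0.0854
grasp_force: 0.0
```

Run:
```python
from h import *
s,p,d=snap('wrist','wrist10.png');print(s['ee_pos'])
spools(s,p,z=.036)
plan(.470,.287,.0195,-33)
```

```text
[0.4735334  0.27847789 0.17833969]
[283, 206, 30, 29, 669] [298. 220.] [[0.465  0.2893 0.036 ]]
lin [5.1, -7.8, 159.1] turn [0.0, 0.0, -0.0] F [0.5 0.3 0.6] t 23.38
```

Emit:
carry_out(motion=[{"linear": [4.5, -10, 50], "turn": [0, 0, 0], "gripper": -1}, {"linear": [4.5, -10, 95], "turn": [0, 0, 0], "gripper": -1}, {"linear": [4.5, -10, 135], "turn": [0, 0, 0], "gripper": -1}, {"linear": [4.5, -10, 152], "turn": [0, 0, 0], "gripper": -1}, {"linear": [4.5, -10, 158], "turn": [0, 0, 0], "gripper": -1}, {"linear": [4.5, -10, 158], "turn": [0, 0, 0], "gripper": 1}, {"linear": [4.5, -10, 158], "turn": [0, 0, 0], "gripper": 1}, {"linear": [4.5, -10, 158], "turn": [0, 0, 0], "gripper": 1}])

```text
t: 24.38
ee_pos: [0.468, 0.289, 0.0217]
ee_rot: [0.879, 0.477, 0.001, 0.0]
contact_force: [-2.5, -1.9, 13.8]
grip_width: 0.0444
grasp_force: 38.6
```

Emit:
carry_out(motion=[{"linear": [0, 0, 0], "turn": [0, 0, 0], "gripper": 1}, {"linear": [0, 0, 0], "turn": [0, 0, 0], "gripper": 1}])

```text
t: 24.62
ee_pos: [0.468, 0.289, 0.0218]
ee_rot: [0.879, 0.477, 0.001, 0.0]
contact_force: [-2.5, -1.2, 14.7]
grip_width: 0.0446
grasp_force: 38.6
```

Emit:
carry_out(motion=[{"linear": [0, 0, -10], "turn": [0, 0, 0], "gripper": 1}, {"linear": [0, 0, -30], "turn": [0, 0, 0], "gripper": 1}, {"linear": [0, 0, -55], "turn": [0, 0, 0], "gripper": 1}, {"linear": [0, 0, -85], "turn": [0, 0, 0], "gripper": 1}, {"linear": [0, 0, -130], "turn": [0, 0, 0], "gripper": 1}, {"linear": [0, 0, -130], "turn": [0, 0, 0], "gripper": 1}])

```text
t: 25.38
ee_pos: [0.4691, 0.2895, 0.154]
ee_rot: [0.879, 0.477, 0.003, 0.0]
contact_force: [0.1, -0.4, -0.6]
grip_width: 0.0442
grasp_force: 41.1
```

Run:
```python
from h import *
s,p,d=snap('wrist','wrist11.png');print(s['ee_pos'],s['grip_width'],s['grasp_force'])
spools(s,p,z=.155)
plan(*cab(-.194,-.068),.15,6)
```

```text
[0.46905033 0.28953319 0.15403084] 0.04420358291391917 41.0815049149096
[276, 267, 83, 89, 1842] [318. 304.] [[0.4725 0.2921 0.155 ]]
lin [-471.3, 431.0, 1.5] turn [0.2, -0.1, -39.0] F [-0.2 -0.1 -1.2] t 25.43
```

Emit:
carry_out(motion=[{"linear": [-35, 32, 0], "turn": [0, 0, -3], "gripper": 1}, {"linear": [-75, 68, 0], "turn": [0, 0, -8], "gripper": 1}, {"linear": [-115, 105, 0], "turn": [0, 0, -13], "gripper": 1}, {"linear": [-155, 142, 0], "turn": [0, 0, -18], "gripper": 1}, {"linear": [-195, 178, 0], "turn": [0, 0, -24], "gripper": 1}, {"linear": [-235, 215, 0], "turn": [0, 0, -29], "gripper": 1}, {"linear": [-275, 252, 0], "turn": [0, 0, -34], "gripper": 1}, {"linear": [-315, 288, 0], "turn": [0, 0, -39], "gripper": 1}])

```text
t: 26.42
ee_pos: [0.537, -0.134, 0.1494]
ee_rot: [0.668, 0.744, -0.0, -0.001]
contact_force: [1.4, 0.0, -1.0]
grip_width: 0.0442
grasp_force: 41.1
```

Run:
```python
from h import *
s=state();print(s['grip_width'],s['grasp_force'])
plan(*cab(-.194,-.068),.15,6)
```

```text
0.04417661935262484 41.119369603693485
lin [-209.6, 13.7, -0.8] turn [-0.1, -0.0, 0.2] F [ 1.4  0.  -1. ] t 26.43
```

Emit:
carry_out(motion=[{"linear": [-45, 3, 0], "turn": [0, 0, 0], "gripper": 1}, {"linear": [-95, 6, 0], "turn": [0, 0, 0], "gripper": 1}, {"linear": [-145, 9, 0], "turn": [0, 0, 0], "gripper": 1}, {"linear": [-185, 12, 0], "turn": [0, 0, 0], "gripper": 1}, {"linear": [-207, 14, 0], "turn": [0, 0, 0], "gripper": 1}, {"linear": [-207, 14, 0], "turn": [0, 0, 0], "gripper": 1}])

```text
t: 27.18
ee_pos: [0.5726, -0.3379, 0.149]
ee_rot: [0.67, 0.743, -0.0, -0.001]
contact_force: [-0.7, -0.4, -0.7]
grip_width: 0.0443
grasp_force: 41.1
```

Run:
```python
from h import *
s,p,d=snap('wrist');print(s['grip_width'],s['grasp_force'])
spools(s,p,z=.038)
plan(*cab(-.194,-.068),.0265,6)
```

```text
0.04427602432728762 41.12411929294467
[124, 0, 80, 324, 15398] [167. 148.] [[ 0.4724 -0.2896  0.038 ]]
[299, 0, 38, 48, 1476] [318.  23.] [[ 0.5608 -0.2086  0.038 ]]
[303, 121, 35, 37, 1011] [320. 139.] [[ 0.5692 -0.2739  0.038 ]]
[277, 267, 106, 23, 765] [319. 278.] [[ 0.5785 -0.3679  0.038 ]]
[287, 304, 59, 52, 959] [317. 325.] [[ 0.5806 -0.4047  0.038 ]]
lin [-4.5, 0.5, 122.6] turn [-0.1, -0.1, -0.0] F [-0.4 -0.7 -1.4] t 27.23
```

Emit:
carry_out(motion=[{"linear": [-3, 0, 40], "turn": [0, 0, 0], "gripper": 1}, {"linear": [-3, 0, 80], "turn": [0, 0, 0], "gripper": 1}, {"linear": [-3, 0, 108], "turn": [0, 0, 0], "gripper": 1}, {"linear": [-3, 0, 118], "turn": [0, 0, 0], "gripper": 1}, {"linear": [-3, 0, 122], "turn": [0, 0, 0], "gripper": 1}, {"linear": [-3, 0, 124], "turn": [0, 0, 0], "gripper": 1}])

```text
t: 27.98
ee_pos: [0.5739, -0.3398, 0.0271]
ee_rot: [0.669, 0.743, 0.0, 0.001]
contact_force: [-0.1, 0.7, -1.3]
grip_width: 0.0447
grasp_force: 41.1
```

Emit:
carry_out(motion=[{"linear": [0, 0, 0], "turn": [0, 0, 0], "gripper": -0.7}, {"linear": [0, 0, 0], "turn": [0, 0, 0], "gripper": -0.7}, {"linear": [0, 0, 0], "turn": [0, 0, 0], "gripper": -0.7}, {"linear": [0, 0, -40], "turn": [0, 0, 0], "gripper": -0.7}, {"linear": [0, 0, -90], "turn": [0, 0, 0], "gripper": -0.7}, {"linear": [0, 0, -140], "turn": [0, 0, 0], "gripper": 0}, {"linear": [30, 0, -190], "turn": [0, 0, 0], "gripper": 1}, {"linear": [80, 0, -190], "turn": [0, 0, 0], "gripper": 1}])

```text
t: 28.98
ee_pos: [0.5667, -0.2614, 0.2205]
ee_rot: [0.67, 0.743, 0.001, 0.004]
contact_force: [1.0, 0.6, -1.1]
grip_width: 0.018
grasp_force: 0.0
```

Run:
```python
from h import *
s,p,d=snap('wrist','wrist12.png');print(s['ee_pos'])
spools(s,p,z=.038)
s,p,d=snap('scene','scene12.png')
plan(*cab(-.34,0),.2,6)
```

```text
[ 0.56674987 -0.2613554   0.2204923 ]
[172, 66, 55, 286, 8585] [201. 202.] [[ 0.4699 -0.2621  0.038 ]]
[299, 126, 28, 39, 871] [313. 145.] [[ 0.56   -0.2056  0.038 ]]
[298, 204, 30, 106, 1798] [314. 258.] [[ 0.5712 -0.3028  0.038 ]]
lin [-16.6, -146.3, 17.4] turn [0.0, -0.0, 0.1] F [-0.  -0.6  0.6] t 29.07
```

View pics/wrist12.png

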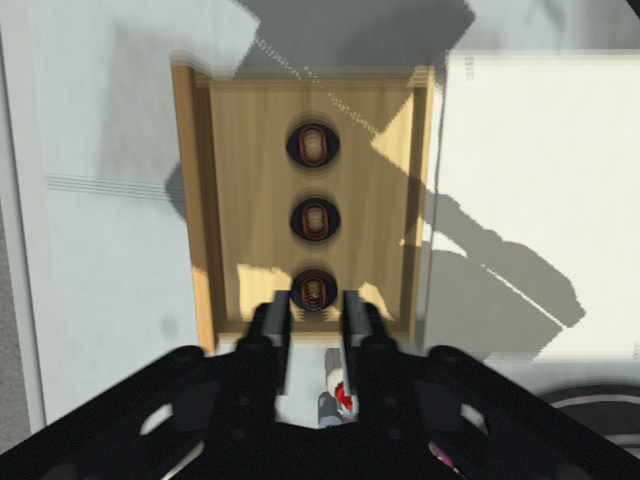

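All three spools lie in the drawer at (313,145), (315,218) and (315,290). Next I push it shut.

Emit:
carry_out(motion=[{"linear": [-17, -60, 0], "turn": [0, 0, 0], "gripper": 1}, {"linear": [-17, -120, 0], "turn": [0, 0, 0], "gripper": 1}, {"linear": [-17, -147, 20], "turn": [0, 0, 0], "gripper": 1}, {"linear": [-17, -147, 75], "turn": [0, 0, 0], "gripper": 1}, {"linear": [-17, -147, 130], "turn": [0, 0, 0], "gripper": 1}, {"linear": [-17, -147, 182], "turn": [0, 0, 0], "gripper": 1}, {"linear": [-17, -147, 182], "turn": [0, 0, 0], "gripper": 1}])

```text
t: 29.95
ee_pos: [0.4189, -0.2913, 0.0318]
ee_rot: [0.669, 0.743, -0.0, -0.003]
contact_force: [-0.5, 1.0, 1.2]
grip_width: -0.0002
grasp_force: 0.0
```

Run:
```python
from h import *
plan(*cab(-.131,0),.035,6)
```

```text
lin [2.5, 211.2, -4.1] turn [-0.2, -0.3, 0.0] F [-0.5  1.   1.2] t 29.95
```

Emit:
carry_out(motion=[{"linear": [0, 18, -3], "turn": [0, 0, 0], "gripper": 1}, {"linear": [1, 30, -3], "turn": [0, 0, 0], "gripper": 1}, {"linear": [1, 38, -3], "turn": [0, 0, 0], "gripper": 1}, {"linear": [1, 48, -3], "turn": [0, 0, 0], "gripper": 1}, {"linear": [1, 62, -3], "turn": [0, 0, 0], "gripper": 1}, {"linear": [1, 78, -3], "turn": [0, 0, 0], "gripper": 1}, {"linear": [1, 94, -3], "turn": [0, 0, 0], "gripper": 1}, {"linear": [1, 110, -3], "turn": [0, 0, 0], "gripper": 1}])

```text
t: 30.95
ee_pos: [0.5311, -0.2798, 0.0372]
ee_rot: [0.669, 0.743, -0.0, 0.0]
contact_force: [-1.2, -1.0, 0.3]
grip_width: 0.0001
grasp_force: 0.6
```

Emit:
carry_out(motion=[{"linear": [0, 15, 0], "turn": [0, 0, 0], "gripper": 1}, {"linear": [1, 30, 0], "turn": [0, 0, 0], "gripper": 1}, {"linear": [1, 45, 0], "turn": [0, 0, 0], "gripper": 1}, {"linear": [1, 58, 0], "turn": [0, 0, 0], "gripper": 1}, {"linear": [1, 70, 0], "turn": [0, 0, 0], "gripper": 1}, {"linear": [1, 78, 0], "turn": [0, 0, 0], "gripper": 1}, {"linear": [1, 84, 0], "turn": [0, 0, 0], "gripper": 1}, {"linear": [1, 89, 0], "turn": [0, 0, 0], "gripper": 1}])

```text
t: 31.95
ee_pos: [0.6181, -0.2695, 0.0372]
ee_rot: [0.669, 0.743, -0.0, -0.001]
contact_force: [-8.0, -2.4, 3.9]
grip_width: 0.0001
grasp_force: 3.9
```

Now .618; the stop is at about .629.

Emit:
carry_out(motion=[{"linear": [0, 3, 0], "turn": [0, 0, 0], "gripper": 1}, {"linear": [0, 6, 0], "turn": [0, 0, 0], "gripper": 1}, {"linear": [0, 8, 0], "turn": [0, 0, 0], "gripper": 1}, {"linear": [0, 10, 0], "turn": [0, 0, 0], "gripper": 1}, {"linear": [0, 11, 0], "turn": [0, 0, 0], "gripper": 1}])

```text
t: 32.58
ee_pos: [0.6288, -0.2684, 0.0372]
ee_rot: [0.669, 0.743, -0.0, -0.001]
contact_force: [-8.2, -1.7, 4.3]
grip_width: -0.0002
grasp_force: 4.1
```

Emit:
carry_out(motion=[{"linear": [0, -8, 0], "turn": [0, 0, 0], "gripper": 1}, {"linear": [0, -20, 0], "turn": [0, 0, 0], "gripper": 1}, {"linear": [0, -60, 0], "turn": [0, 0, 0], "gripper": 1}, {"linear": [0, -80, -50], "turn": [0, 0, 0], "gripper": 1}, {"linear": [0, -80, -110], "turn": [0, 0, 0], "gripper": 1}, {"linear": [0, -80, -160], "turn": [0, 0, 0], "gripper": 1}, {"linear": [0, -80, -160], "turn": [0, 0, 0], "gripper": 1}, {"linear": [0, -80, -160], "turn": [0, 0, 0], "gripper": 1}])

```text
t: 33.58
ee_pos: [0.5492, -0.2767, 0.1969]
ee_rot: [0.669, 0.743, 0.0, -0.0]
contact_force: [0.0, 1.0, -0.3]
grip_width: -0.0003
grasp_force: 0.0
```

Run:
```python
from h import *
s,p,d=snap('wrist','wrist13.png');print(s['ee_pos'])
c=cloud('wrist',s,d)
a=np.radians(6);q=(c[...,:2]-C0)@np.array([[np.cos(a),-np.sin(a)],[np.sin(a),np.cos(a)]])
m=(d>0)&(abs(c[...,2]-.07)<.004)&(q[...,0]<-.105)&(abs(q[...,1])<.1)
print('plate top cab x',np.percentile(q[m][:,0],[1,5,50,95,99]).round(4),m.sum())
```

```text
[ 0.54922113 -0.27669827  0.1969122 ]
plate top cab x [-0.1336 -0.1332 -0.1275 -0.1209 -0.12  ] 5349
```

View pics/wrist13.png

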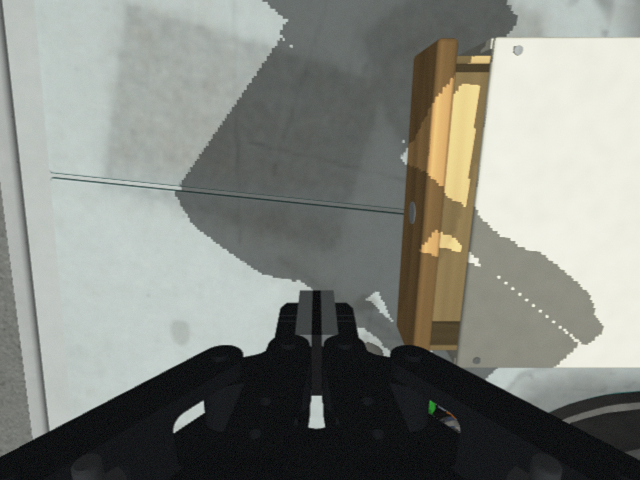

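The plate is back at joint ≈ 0, latched, with its face around (415,40)–(400,345). Handing in.

```bash
python3 -c "
from cell import job
print(job.close_job())"
```

```text
the job is handed in; nothing more can be done
None
```

I put all three spools in the drawer, pushed it shut until it measured latched (joint about 0), and handed the job in; no verdict came back, and I took no final check of the bystanders.

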